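# Weigh the candle-stand foot by hand and slide it home in its lane

## Robot

A 6-joint arm with a two-finger parallel gripper is mounted at the origin on the work surface. World frame = base frame: x ahead of the robot, y to its left, z up, the work surface at z = 0. Lengths are in m, angles in rad, forces in N, time in s.
With the tool pointing down it reaches from about 0.35 to 0.775 m from the base axis. Payload 5.5 kg.
Tool frame: the origin (TCP) lies at the very end of the fingers, on their centre line; the grasp point (between the pads) lies env.grasp_offset behind it (env.grasp_offset is the distance from the TCP to the grasp point, in m); x points along the fingers, y is the direction in which the jaws open and shut, and the axes are right-handed (so a half turn about x gives the same grasp; the last joint's range is limited). The gripper opens to 85 mm and grips with 20 to 120 N. Pads are 22 mm wide; open, the fingers measure 114 mm over their backs; the gripper's body (76 mm by 85 mm) begins 54 mm behind the grasp point. The pads swing forward as they close: fully open they stand 13 mm farther back than shut.
Start: joints at [1.099, 0.313, 0.046, 1.304, 0, 1.431], TCP at [0.187, 0.544, 0.231] pointing down, gripper open.
Joint ranges: [-2.76, 2.76], [-0.86, 1.69], [-1.03, 1.26], [-2.2, 2.34], [-1.47, 1.5], [-3.14, 3.14]. Speed limits (rad/s): [2.57, 2.57, 3.14, 3.14, 3.14, 3.14].

## Interface

Orientations are given as a unit quaternion [w, x, y, z].
In Python, from workcell import get_state, viewer, job, env gives the robot as it stands.
- The arm moves only by the tool send_rows, never from a script. Its argument "plan" is a list of rows, each a list of 6 numbers: the shift along the tool's x, y, z in mm, then the turn, a rotation vector about the tool's x, y, z in degrees. A call has exactly 10 rows; each row is the pose to reach, as a shift and turn from the pose commanded when the call began, along the tool's axes at that moment; what a row does not reach only later rows make up. A row lasts 1/8 s, in which the tool goes at most 62.5 mm and 10.7 degrees, less where a joint would pass 70% of its speed; a pose out of reach is approached as far as the arm can. A call with a gripper value outside its range is refused whole. "claw" is the finger opening in mm, from 0 to 85.4, set as the call begins (left out, the last holds). The fingers move at their own pace and stop on an object; "newtons" is the grip in N (left out, the last holds). Time passes only in rows, so rows that repeat a pose let the fingers close, or fill a call up. It gives the time, the measured TCP pose, the force and the opening at its end, in the units of the state.
- get_state(): the state, without advancing time (a new reading comes with each control period).
- viewer.read_camera(name): name is "scene" or "top" or "wrist"; returns a dict with "frame" (480x640x3 uint8, blue, green, red), "mtx" (3x3 intrinsics, pixels), "rvec" (rotation vector, rad) and "tvec" (3), from world to camera coordinates, as OpenCV has them. Camera axes: x right, y down, z forward; pixel columns grow to the right and rows downward; lengths in m; the calibration is good to about 2 mm. A picture is of the moment at which its call begins. There is no depth.
- job.hand_in(): hands the job in, once; it reports no verdict.
The state is a dict: "clock": time; "joint_pos": joint angles; "qvel": joint speeds; "tau": joint torques, N m; "tcp_pos": TCP position; "orientation": TCP orientation; "wrist_force": force on the tool from outside, world axes, zero at the start; "ft_torque": the same for the moment, N m; "finger_gap": finger opening in m.
Only numpy, scipy, OpenCV 4.12 (cv2) and the standard library are available. Lean on these libraries where they do the work, as an engineer would, in place of code of your own. Each camera call takes 0.05 s, during which the arm holds its last target.

## Task

Lift the steel candle-stand foot to judge by its weight whether it is hollow (under 350 g), filled (350 to 600 g) or solid (over 600 g), and set it gently upright on the open front of the lane marked for that class: ring for hollow, ring with a dot for filled, full disc for solid. Slide it along that lane, pushing the black stop block back until it is fully home, firmly but without ramming (keep its push on guides and stop below 30 N), and let go. Leave the other two stop blocks and the jar, candle and pliers alone.

Things in the scene. Friction and masses are not known exactly. Their poses are not given: they have to be found in the camera images.
- foot: the turned steel candle-stand foot to be sorted: plain upright cylinder, 46 mm diameter, 80 mm tall, with dark lines round it; origin at the centre of its underside, z along its axis. Its mass, 0.16 to 0.84 kg, cannot be seen. Hollow: under 350 g; filled: 350 to 600 g; solid: over 600 g; within 30 g of a limit either neighbouring lane is right.
- board: fixed plywood board, 300 x 300 x 10 mm, with a grey floor sheet 6 mm thick on it (top 16 mm above the table) on which the foot stands and slides; origin at the centre of its underside. It carries the three lanes side by side, 90 mm apart, in any order, all pointing along its x (the pushing direction, away from the robot)
- lane_hollow: fixed lane for hollow feet: a raised white open ring, 48 mm across, lies on its dark tail block (54 x 80 mm, top at z = 56 mm). Origin on the board, on the lane's centre line; x along the lane towards the tail block, y across, z up. Guide walls x = -50 to 90 mm, 50 mm apart (2 mm play each side of the foot), tops at z = 29 mm; flared lead-in from x = -80 mm, 74 mm wide at the mouth.
- front_hollow (a point): where to set a foot down in the hollow lane: on the lane floor (6 mm above the lane origin), centre line, lane x = -107 mm; the open floor runs from x = -140 mm to the lead-in at -80 mm. A foot fully home has its axis 139 mm further along the lane (lane x = +32 mm).
- stop_hollow (a joint): travel of the sliding black stop block in the hollow lane, m: 0 is nearest the open front, 0.05 fully home against its end; it starts between 0 and 0.012. It resists with a steady friction of about 6 N, stays where it is left, and then stops hard at its end.
- face_hollow (a point): centre of the front face of the black stop block of the hollow lane (block 46 mm wide, 20 mm long, top 52 mm above the lane origin); the foot pushes on this face. At travel 0 it is at lane x = +5 mm, at full travel at +55 mm.
- lane_filled: fixed lane for filled feet: a raised white ring with a small white disc in its middle, 48 mm across, lies on its dark tail block (54 x 80 mm, top at z = 56 mm). Origin on the board, on the lane's centre line; x along the lane towards the tail block, y across, z up. Guide walls x = -50 to 90 mm, 50 mm apart (2 mm play each side of the foot), tops at z = 29 mm; flared lead-in from x = -80 mm, 74 mm wide at the mouth.
- front_filled (a point): where to set a foot down in the filled lane: on the lane floor (6 mm above the lane origin), centre line, lane x = -107 mm; the open floor runs from x = -140 mm to the lead-in at -80 mm. A foot fully home has its axis 139 mm further along the lane (lane x = +32 mm).
- stop_filled (a joint): travel of the sliding black stop block in the filled lane, m: 0 is nearest the open front, 0.05 fully home against its end; it starts between 0 and 0.012. It resists with a steady friction of about 6 N, stays where it is left, and then stops hard at its end.
- face_filled (a point): centre of the front face of the black stop block of the filled lane (block 46 mm wide, 20 mm long, top 52 mm above the lane origin); the foot pushes on this face. At travel 0 it is at lane x = +5 mm, at full travel at +55 mm.
- lane_solid: fixed lane for solid feet: a raised full white disc, 48 mm across, lies on its dark tail block (54 x 80 mm, top at z = 56 mm). Origin on the board, on the lane's centre line; x along the lane towards the tail block, y across, z up. Guide walls x = -50 to 90 mm, 50 mm apart (2 mm play each side of the foot), tops at z = 29 mm; flared lead-in from x = -80 mm, 74 mm wide at the mouth.
- front_solid (a point): where to set a foot down in the solid lane: on the lane floor (6 mm above the lane origin), centre line, lane x = -107 mm; the open floor runs from x = -140 mm to the lead-in at -80 mm. A foot fully home has its axis 139 mm further along the lane (lane x = +32 mm).
- stop_solid (a joint): travel of the sliding black stop block in the solid lane, m: 0 is nearest the open front, 0.05 fully home against its end; it starts between 0 and 0.012. It resists with a steady friction of about 6 N, stays where it is left, and then stops hard at its end.
- face_solid (a point): centre of the front face of the black stop block of the solid lane (block 46 mm wide, 20 mm long, top 52 mm above the lane origin); the foot pushes on this face. At travel 0 it is at lane x = +5 mm, at full travel at +55 mm.
- jar: bystander: open glass jar, 72 mm diameter, 75 mm tall, origin at the centre of its underside
- candle: bystander: red pillar candle, 50 mm diameter, 70 mm tall, origin at the centre of its underside
- pliers: bystander: black-handled pliers lying flat, about 165 x 60 mm, 14 mm thick, origin at the pivot, jaws towards its x
Not all that is in view belongs to the job. Of the things that look like the foot, take the one that is farthest from the robot's base at the start.

How it is judged:
On the way, in this order (a step that is already met when the one before it is completed fails the run):
1. the foot is lifted at least 40 mm clear of the table in the fingers (height (world z) of foot above 0.04 m and contact force between foot and the fingers above 1 N), for 0.3 s.
2. the foot stands upright on (or within 6 mm of) the floor of a lane's front part, before any stop block has been pushed (((x of foot in the frame of lane_hollow between -0.135 and -0.02 m and y of foot in the frame of lane_hollow between -0.03 and 0.03 m and z of foot in the frame of lane_hollow below 0.012 m) or (x of foot in the frame of lane_filled between -0.135 and -0.02 m and y of foot in the frame of lane_filled between -0.03 and 0.03 m and z of foot in the frame of lane_filled below 0.012 m) or (x of foot in the frame of lane_solid between -0.135 and -0.02 m and y of foot in the frame of lane_solid between -0.03 and 0.03 m and z of foot in the frame of lane_solid below 0.012 m)) and angle between foot's own z axis and vertical below 0.15 rad and value of joint each of stop_hollow, stop_filled, stop_solid below 0.018 m), for 0.1 s.
At the end, for the whole second after the job is handed in: Foot upright (0.08 rad), released, at rest in the lane of its class (350 g and 600 g limits; within 30 g of a limit either neighbour counts), that stop block within 2 mm of its end, foot within 5 mm of it, on the floor; the other stop blocks under 18 mm of travel (((x of foot in the frame of lane_hollow between 0.027 and 0.036 m and y of foot in the frame of lane_hollow between -0.004 and 0.004 m and z of foot in the frame of lane_hollow below 0.009 m and value of joint stop_hollow above 0.048 m and contact force between foot and board below 3.73 N and value of joint each of stop_filled, stop_solid below 0.018 m) or (x of foot in the frame of lane_filled between 0.027 and 0.036 m and y of foot in the frame of lane_filled between -0.004 and 0.004 m and z of foot in the frame of lane_filled below 0.009 m and value of joint stop_filled above 0.048 m and contact force between foot and board between 3.14 and 6.18 N and value of joint each of stop_hollow, stop_solid below 0.018 m) or (x of foot in the frame of lane_solid between 0.027 and 0.036 m and y of foot in the frame of lane_solid between -0.004 and 0.004 m and z of foot in the frame of lane_solid below 0.009 m and value of joint stop_solid above 0.048 m and contact force between foot and board above 5.59 N and value of joint each of stop_hollow, stop_filled below 0.018 m)) and angle between foot's own z axis and vertical below 0.08 rad and linear speed of foot below 0.01 m/s and contact force between foot and the fingers below 0.1 N); the robot touches nothing.
It fails at once if the foot pressed against a lane's guides or stop block with more than 30 N (contact force between foot and lane_hollow above 30 N or contact force between foot and lane_filled above 30 N or contact force between foot and lane_solid above 30 N).
It fails at once if the foot dropped or pressed hard on the floor sheet (over 60 N) (contact force between foot and board above 60 N).
It fails at once if the foot tipped over (more than 0.6 rad) (angle between foot's own z axis and vertical above 0.6 rad).
It fails at once if the jar, candle or pliers moved more than 20 mm (distance of any of jar, candle, pliers from where it was at the start of the episode above 0.02 m).
It also fails if it takes over 64 s, if anything falls off the work surface, if the arm or the gripper's body presses on something with over 40 N, if the wrist force passes 120 N, or if a joint passes its speed limit or range.

## Working session

There is one attempt and no reset: what is moved stays moved. The work goes in short steps, Python scripts to look and compute and a tool call to move; the robot and the scene stay as the last step left them, time stands still between calls to the robot, and variables do not carry over. Pictures are saved under pics/ and viewed, and the job is handed in when it is done.

Besides the shell and the picture viewer there is one more tool, called after "Call:" by a JSON object that holds its "api" and its "payload", one argument or row to a line. send_rows: Moves the arm, as the interface text tells. Its arguments: {"type":"object","properties":{"plan":{"type":"array"},"claw":{"type":"number"},"newtons":{"type":"number"}},"required":["plan"]}

```bash
mkdir -p pics; cat > h.py <<'E'
import numpy as np, cv2
from workcell import get_state, viewer, job, env
from scipy.spatial.transform import Rotation as R
def cam(n):
    c=viewer.read_camera(n); return c
def ray(c,u,v,z):
    M,_=cv2.Rodrigues(np.array(c['rvec'],float)); t=np.array(c['tvec'],float).ravel()
    d=M.T@np.linalg.solve(np.array(c['mtx'],float),[u,v,1.]); o=-M.T@t
    return o+d*(z-o[2])/d[2]
def proj(c,p):
    return cv2.projectPoints(np.array(p,float).reshape(-1,3),np.array(c['rvec'],float),np.array(c['tvec'],float),np.array(c['mtx'],float),None)[0].reshape(-1,2)
E
python3 - <<'E'
from h import *
import pickle
for n in ['scene','top','wrist']:
    c=cam(n); cv2.imwrite(f'pics/{n}0.png',c['frame']); pickle.dump({k:c[k] for k in c},open(f'{n}0.pkl','wb'))
    M,_=cv2.Rodrigues(np.array(c['rvec'],float)); print(n,-M.T@np.array(c['tvec']).ravel())
print(get_state(), env.grasp_offset)
E
```

```text
scene [ 0.90989369 -0.6051779   0.5850447 ]
top [0.38425523 0.07306185 1.18142099]
wrist [0.11514656 0.56741758 0.37257523]
{'clock': 0.15, 'joint_pos': array([1.09938371e+00, 3.13827529e-01, 4.51984622e-02, 1.30361068e+00,
       4.39666036e-06, 1.43119735e+00]), 'qvel': array([-0.00045439, -0.00274206,  0.0037759 , -0.00131092,  0.00080113,
        0.00096185]), 'tau': array([ 1.47220369e-03, -4.81067240e+01,  2.98814785e+01,  1.39582489e-02,
       -9.74752106e-05,  1.88276445e-06]), 'tcp_pos': array([0.1871315 , 0.54326657, 0.23059697]), 'orientation': array([ 0.69724234,  0.11629014,  0.69755229, -0.1172626 ]), 'wrist_force': array([ 0.00525246,  0.31153116, -0.11104307]), 'ft_torque': array([ 0.0241186 , -0.05710097,  0.00502381]), 'finger_gap': 0.08536352447391178} 0.0187
```

View pics/top0.png

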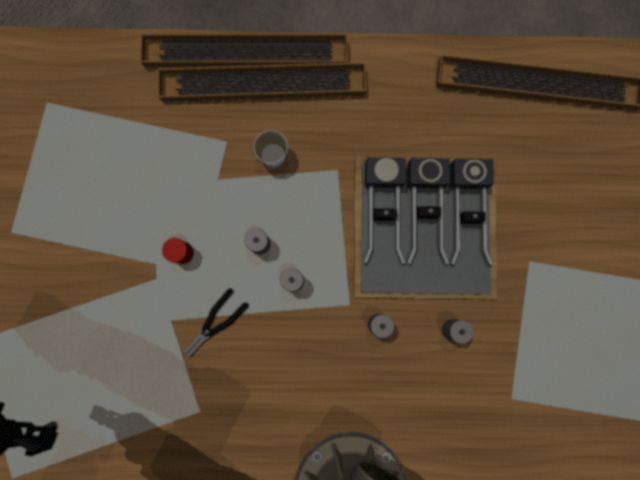

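View pics/scene0.png

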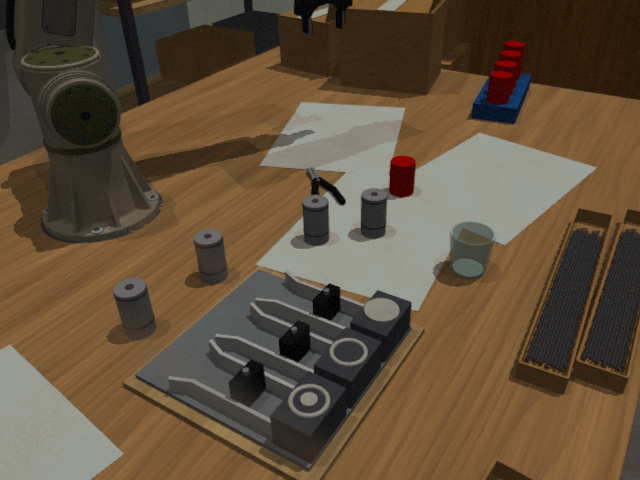

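The four look-alikes in the top view are at about (257,240), (291,280), (382,326) and (460,332). The lanes run left to right: disc, ring, ring with dot. Next I'll take close crops.

```bash
python3 - <<'E'
import pickle
from h import *
c=pickle.load(open('top0.pkl','rb')); f=c['frame']
def crop(x,y,w,h,s,n): cv2.imwrite(n,cv2.resize(f[y:y+h,x:x+w],None,fx=s,fy=s,interpolation=cv2.INTER_CUBIC))
crop(345,145,160,160,5*0.75*1,'pics/board.png')
crop(225,215,100,90,6,'pics/feet.png')
for u,v in [(257,240),(291,280),(382,326),(460,332)]:
    p=ray(c,u,v,.08); print(u,v,p,np.hypot(p[0],p[1]))
E
```

```text
257 240 [0.49841189 0.19453171 0.08      ] 0.5350299068955571
291 280 [0.42038978 0.12573788 0.08      ] 0.43879104729180796
382 326 [ 0.33325453 -0.05377732  0.08      ] 0.3375656722847624
460 332 [ 0.32376017 -0.20648541  0.08      ] 0.3840011363367623
```

View pics/board.png

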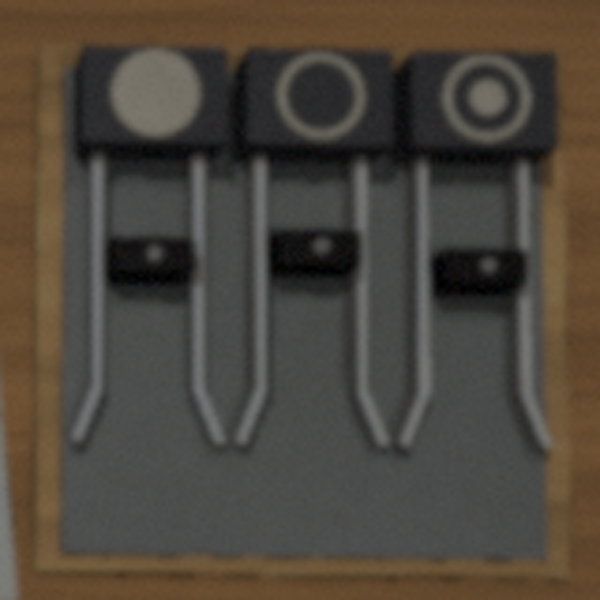

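View pics/feet.png

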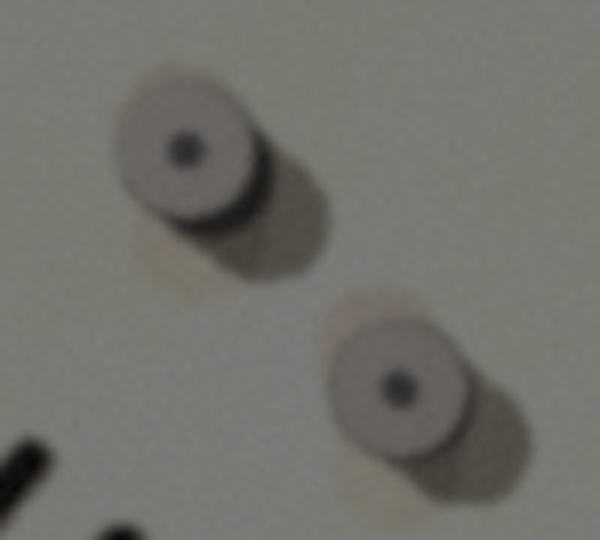

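```bash
python3 - <<'E'
import pickle
from h import *
c=pickle.load(open('top0.pkl','rb'))
P=lambda x,y,z,s=3.75,x0=345,y0=145: ray(c,(x+.5)/s-.5+x0,(y+.5)/s-.5+y0,z)*1000
print('foot',P(185,149,.08,6,225,215),'foot2',P(399,389,.08,6,225,215))
for n,x,y in [('disc',155,93),('ring',321,97),('dot',487,98)]: print(n,P(x,y,.067))
for n,l in [('solid',[(98,160),(199,160),(97,385),(196,385),(76,440),(221,440)]),('hollow',[(261,160),(361,160),(259,388),(361,388),(241,442),(386,444)]),('dot',[(423,160),(523,160),(423,388),(524,388),(403,446),(547,446)])]:
    q=[P(x,y,.039) for x,y in l]
    print(n,*[np.round(v[:2],1) for v in q],'mids',*[np.round((q[i]+q[i+1])[:2]/2,1) for i in (0,2,4)])
print('board', [np.round(P(x,y,.010)[:2],1) for x,y in [(38,570),(568,575),(545,555),(62,555)]])
print('stops',[np.round(P(x,y,.062)[:2],1) for x,y in [(150,275),(313,267),(478,284)]], 'bottom edge of top')
E
```

```text
foot [499.52344112 197.69007777  80.        ] foot2 [421.53758059 125.59691454  80.        ]
disc [647.87858023 -61.91842222  67.        ]
ring [ 647.18995629 -151.98192691   67.        ]
dot [ 648.15617127 -242.17971861   67.        ]
solid [616.2 -33.9] [617.2 -89.8] [491.2 -34.1] [492.  -88.4] [460.9 -22.8] [ 462.1 -102.2] mids [616.7 -61.9] [491.6 -61.3] [461.5 -62.5]
hollow [ 617.7 -124.2] [ 618.6 -179.7] [ 490.9 -123. ] [ 491.8 -179. ] [ 461.1 -113.1] [ 461.2 -192.5] mids [ 618.2 -152. ] [ 491.4 -151. ] [ 461.2 -152.8]
dot [ 619.2 -214.1] [ 620.1 -269.7] [ 492.3 -213.1] [ 493.2 -268.6] [ 460.3 -201.9] [ 461.5 -280.9] mids [ 619.7 -241.9] [ 492.7 -240.9] [ 460.9 -241.4]
board [array([390. ,  -4.6]), array([ 391.5, -300.6]), array([ 402.4, -287.9]), array([398.5, -18. ])]
stops [array([549.1, -60.2]), array([ 554.9, -148.3]), array([ 547. , -237.6])] bottom edge of top
```

```bash
cat >> h.py <<'E'
def tool():
    s=get_state(); q=s['orientation']; return s,R.from_quat([q[1],q[2],q[3],q[0]])
def rel(goal,Rg=np.array([[0,0,1],[0,1,0],[-1,0,0.]])):
    """shift mm and rotvec deg in the current (measured) tool frame. default: x down,y=+Y,z=+X"""
    s,r=tool(); return np.round(r.inv().apply(np.array(goal)-s['tcp_pos'])*1000,1), np.round(np.degrees((r.inv()*R.from_matrix(Rg)).as_rotvec()),2)
E
python3 - <<'E'
from h import *
s,r=tool(); print(r.as_matrix().round(3))
print(rel([.4995,.1977,.20]))
print(rel([.4995,.1977,.20],np.array([[0,0,-1],[0,-1,0],[-1,0,0.]])))
E
```

```text
[[-0.001  0.326  0.945]
 [-0.001  0.945 -0.326]
 [-1.    -0.001 -0.   ]]
(array([  30.8, -224.9,  407.9]), array([-19.01,  -0.03,   0.08]))
(array([  30.8, -224.9,  407.9]), array([1.6099e+02, 1.1000e-01, 4.0000e-02]))
```

View pics/wrist0.png

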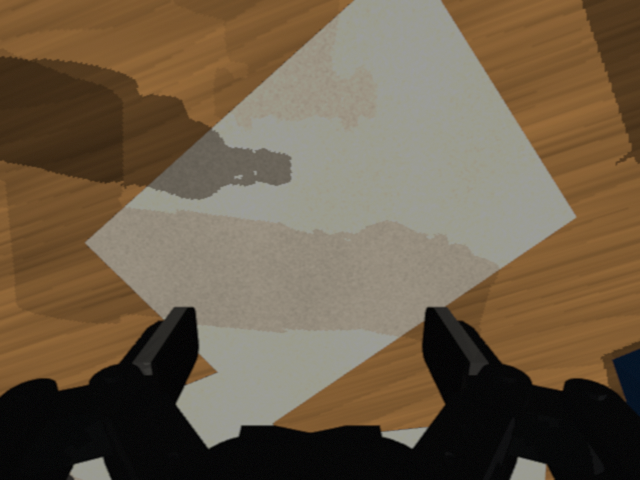

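Call:
{"api": "send_rows", "payload": {
  "plan": [
    [-3,-20,36,-2,0,0],
    [-3,-50,80,-4,0,0],
    [-3,-80,130,-6,0,0],
    [-3,-105,180,-9,0,0],
    [-3,-135,230,-12,0,0],
    [-3,-165,280,-15,0,0],
    [-3,-190,320,-17,0,0],
    [-3,-208,355,-19,0,0],
    [-3,-211,365,-19,0,0],
    [-3,-211,365,-19,0,0]
  ],
  "claw": 85,
  "newtons": 40
}}

```text
clock: 1.4
tcp_pos: [0.4637, 0.2252, 0.234]
orientation: [0.707, 0.001, 0.707, -0.0]
wrist_force: [-1.0, 0.6, -1.0]
finger_gap: 0.0855
```

```bash
python3 - <<'E'
from h import *
import pickle
c=cam('wrist'); cv2.imwrite('pics/wrist1.png',c['frame']); pickle.dump(c,open('wrist1.pkl','wb'))
s,r=tool(); print(s['tcp_pos'],s['joint_pos'],s['clock'],r.as_matrix().round(3)); print(proj(c,[[.4995,.1977,.08]]))
E
```

```text
[0.46306725 0.22570381 0.23401846] [ 2.97266277e-01  1.97021758e-01 -1.00653185e-01  1.27408897e+00
  5.62154899e-04  2.97589592e-01] 1.45 [[-0.001  0.     1.   ]
 [ 0.     1.    -0.   ]
 [-1.     0.    -0.001]]
[[277.44410436 264.53670542]]
```

View pics/wrist1.png

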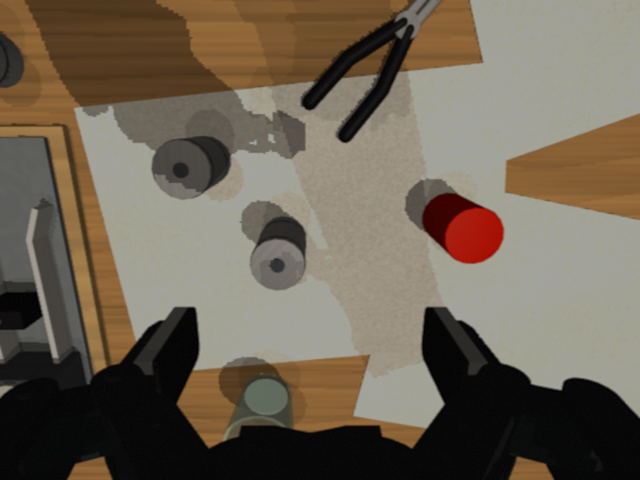

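The wrist view shows the chosen foot's axis mark at (277,265), and the prediction was (277.4,264.5), so the position is confirmed. It is the farther foot; the nearer one is at (181,170).

```bash
python3 - <<'E'
from h import *
print(rel([.4995,.1977,.034]),get_state()['qvel'])
E
```

```text
(array([200. , -28. ,  36.7]), array([-0.02, -0.06, -0.01])) [ 0.01843736 -0.00895681 -0.0051034   0.00053306  0.00015332 -0.00306032]
```

Call:
{"api": "send_rows", "payload": {
  "plan": [
    [0,-10,12,0,0,0],
    [10,-20,26,0,0,0],
    [30,-27,35,0,0,0],
    [60,-28,36.5,0,0,0],
    [95,-28,36.5,0,0,0],
    [130,-28,36.5,0,0,0],
    [160,-28,36.5,0,0,0],
    [185,-28,36.5,0,0,0],
    [199,-28,36.5,0,0,0],
    [199,-28,36.5,0,0,0]
  ]
}}

```text
clock: 2.7
tcp_pos: [0.4995, 0.197, 0.0342]
orientation: [0.706, -0.0, 0.708, -0.0]
wrist_force: [-0.5, 1.1, 0.6]
finger_gap: 0.085
```

```bash
python3 - <<'E'
from h import *
c=cam('wrist'); cv2.imwrite('pics/wrist2.png',c['frame'])
print(rel([.4995,.1977,.034]));s=get_state();print(s['tcp_pos'],s['wrist_force'],s['ft_torque'])
E
```

```text
(array([ 1.2,  0.5, -0.8]), array([-0.01, -0.02,  0.  ]))
[0.50030493 0.19716497 0.03518999] [0.53858905 0.06259801 0.69507145] [-0.03748429  0.01930591 -0.01628781]
```

View pics/wrist2.png

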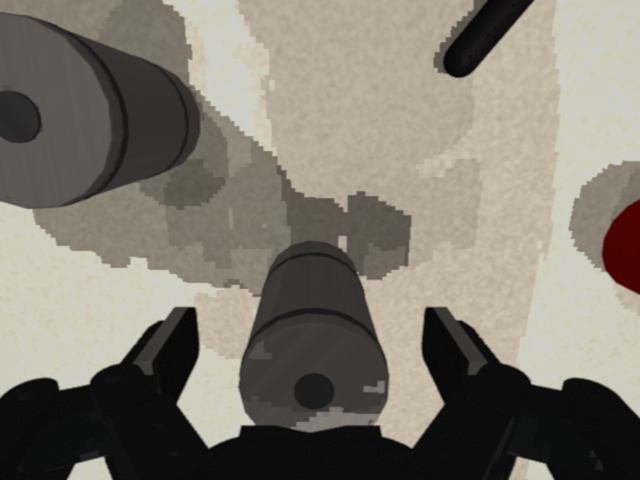

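The foot, with its top mark at (314,390), is centred between the open fingers. Next I'll close them.

Call:
{"api": "send_rows", "payload": {
  "plan": [
    [0,0,0,0,0,0],
    [0,0,0,0,0,0],
    [0,0,0,0,0,0],
    [0,0,0,0,0,0],
    [0,0,0,0,0,0],
    [0,0,0,0,0,0],
    [0,0,0,0,0,0],
    [0,0,0,0,0,0],
    [0,0,0,0,0,0],
    [0,0,0,0,0,0]
  ],
  "claw": 20,
  "newtons": 40
}}

```text
clock: 4.0
tcp_pos: [0.501, 0.1976, 0.0364]
orientation: [0.708, 0.0, 0.706, 0.0]
wrist_force: [-1.2, 0.9, 5.0]
finger_gap: 0.0452
```

```bash
python3 - <<'E'
from h import *
s=get_state();print(s['tcp_pos'],s['wrist_force'],s['ft_torque'],s['finger_gap'])
E
```

```text
[0.50095955 0.1975824  0.03638769] [-1.23672087  0.93095117  4.98491866] [-0.05177808  0.22857888  0.03545687] 0.04519599323360911
```

Call:
{"api": "send_rows", "payload": {
  "plan": [
    [-4,0,0,0,0,0],
    [-15,0,0,0,0,0],
    [-30,0,0,0,0,0],
    [-50,0,0,0,0,0],
    [-70,0,0,0,0,0],
    [-88,0,0,0,0,0],
    [-98,0,0,0,0,0],
    [-100,0,0,0,0,0],
    [-100,0,0,0,0,0],
    [-100,0,0,0,0,0]
  ]
}}

```text
clock: 5.25
tcp_pos: [0.4996, 0.1971, 0.1345]
orientation: [0.707, -0.0, 0.708, -0.0]
wrist_force: [0.6, -0.5, -4.8]
finger_gap: 0.0452
```

```bash
python3 - <<'E'
from h import *
W=[]
for i in range(8):
    c=cam('scene'); s=get_state(); W.append(np.r_[s['wrist_force'],s['ft_torque'],s['tcp_pos'],s['finger_gap']])
W=np.array(W);print(W.round(3)); print(W.mean(0))
cv2.imwrite('pics/scene1.png',c['frame'])
c=cam('wrist'); cv2.imwrite('pics/wrist3.png',c['frame'])
E
```

```text
[[-1.780e-01  5.080e-01 -5.023e+00 -6.000e-03  1.000e-03  1.100e-02
   5.000e-01  1.970e-01  1.350e-01  4.500e-02]
 [-2.200e-02 -3.450e-01 -4.647e+00  4.000e-03 -2.000e-02 -2.000e-03
   5.000e-01  1.970e-01  1.350e-01  4.500e-02]
 [ 6.200e-02 -2.090e-01 -5.363e+00 -9.000e-03 -6.600e-02 -1.000e-02
   5.000e-01  1.970e-01  1.350e-01  4.500e-02]
 [-5.770e-01 -5.450e-01 -5.167e+00  1.000e-02  1.500e-02  1.900e-02
   5.000e-01  1.970e-01  1.350e-01  4.500e-02]
 [-3.490e-01 -4.780e-01 -5.123e+00 -2.800e-02 -1.000e-03  1.000e-03
   5.000e-01  1.970e-01  1.350e-01  4.500e-02]
 [ 8.480e-01 -2.110e-01 -5.639e+00 -1.000e-03 -5.300e-02  5.000e-03
   5.000e-01  1.970e-01  1.350e-01  4.500e-02]
 [ 4.290e-01 -1.590e-01 -4.925e+00 -2.300e-02  9.000e-03  5.000e-03
   5.000e-01  1.970e-01  1.350e-01  4.500e-02]
 [-3.060e-01 -5.720e-01 -5.294e+00 -1.700e-02 -9.000e-03  1.400e-02
   5.000e-01  1.970e-01  1.350e-01  4.500e-02]]
[-0.01174526 -0.25138964 -5.14744249 -0.00884509 -0.01546938  0.00537456
  0.4999297   0.1972196   0.13488302  0.04511072]
```

View pics/scene1.png

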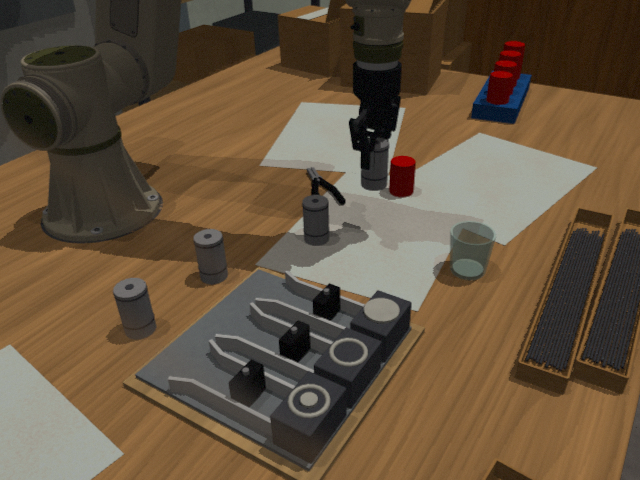

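The mean lift force is 5.15 N, or about 525 g. That makes it **filled**, so it goes in the ring-with-dot lane at y ≈ -0.242. The scene view shows the foot held upright at (375,163). Next I'll carry it above the front of that lane.

Call:
{"api": "send_rows", "payload": {
  "plan": [
    [-20,-5,0,0,0,0],
    [-25,-30,-4,0,0,0],
    [-25,-80,-12,0,0,0],
    [-25,-135,-20,0,0,0],
    [-25,-190,-28,0,0,0],
    [-25,-245,-36,0,0,0],
    [-25,-300,-45,0,0,0],
    [-25,-355,-53,0,0,0],
    [-25,-405,-61,0,0,0],
    [-25,-430,-65,0,0,0]
  ]
}}

```text
clock: 6.95
tcp_pos: [0.4347, -0.2355, 0.1605]
orientation: [0.707, 0.001, 0.707, -0.001]
wrist_force: [-0.4, 0.9, -5.5]
finger_gap: 0.0451
```

Call:
{"api": "send_rows", "payload": {
  "plan": [
    [0,-4,0,0,0,0],
    [0,-8,0,0,0,0],
    [0,-8,0,0,0,0],
    [0,-8,0,0,0,0],
    [0,-8,0,0,0,0],
    [0,-8,0,0,0,0],
    [0,-8,0,0,0,0],
    [0,-8,0,0,0,0],
    [0,-8,0,0,0,0],
    [0,-8,0,0,0,0]
  ]
}}

```text
clock: 8.2
tcp_pos: [0.4351, -0.2408, 0.1603]
orientation: [0.707, 0.0, 0.707, -0.0]
wrist_force: [0.2, 0.7, -4.5]
finger_gap: 0.045
```

```bash
python3 - <<'E'
from h import *
import pickle
c=cam('wrist'); cv2.imwrite('pics/wrist4.png',c['frame']);pickle.dump(c,open('wrist4.pkl','wb'))
d=cam('top'); cv2.imwrite('pics/top4.png',cv2.resize(d['frame'][145:345,345:525],None,fx=3,fy=3,interpolation=cv2.INTER_CUBIC));pickle.dump(d,open('top4.pkl','wb'))
s,r=tool();print(s['tcp_pos'],s['wrist_force'],s['ft_torque'],s['finger_gap'],s['joint_pos'],s['clock']); print(rel([.434,-.2415,.152]))
E
```

```text
[ 0.43510205 -0.24074903  0.16025549] [-0.1397834   1.00293302 -5.01196443] [ 0.02430906  0.02662247 -0.00608702] 0.04537809096383906 [-6.67028793e-01  1.98378560e-01 -2.83663172e-01  1.08878853e+00
  1.00292895e-04 -6.66741824e-01] 8.3
(array([ 8.3, -0.8, -1.1]), array([-0.02,  0.  , -0.01]))
```

View pics/wrist4.png

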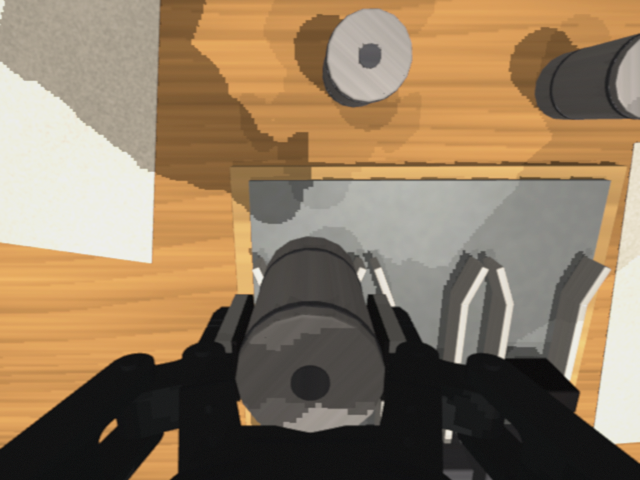

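View pics/top4.png

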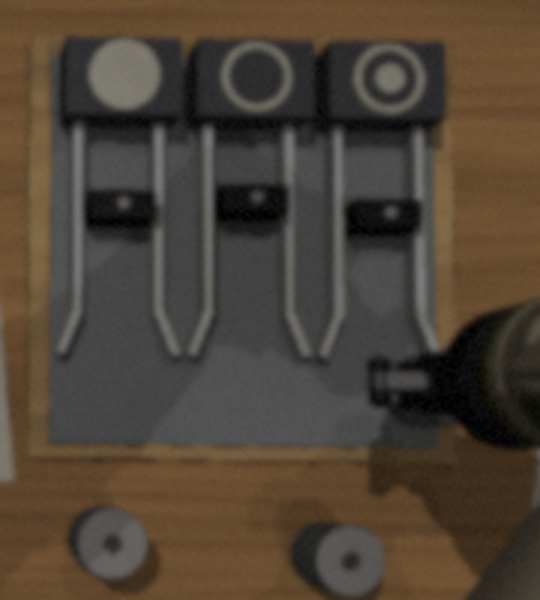

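```bash
python3 - <<'E'
import pickle
from h import *
c=pickle.load(open('wrist4.pkl','rb'));f=c['frame']
cv2.imwrite('pics/w4a.png',cv2.resize(f[150:350,225:425],None,fx=3,fy=3,interpolation=cv2.INTER_CUBIC))
cv2.imwrite('pics/w4b.png',cv2.resize(f[150:350,425:640],None,fx=3,fy=3,interpolation=cv2.INTER_CUBIC))
E
```

```text
(no output)
```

View pics/w4a.png

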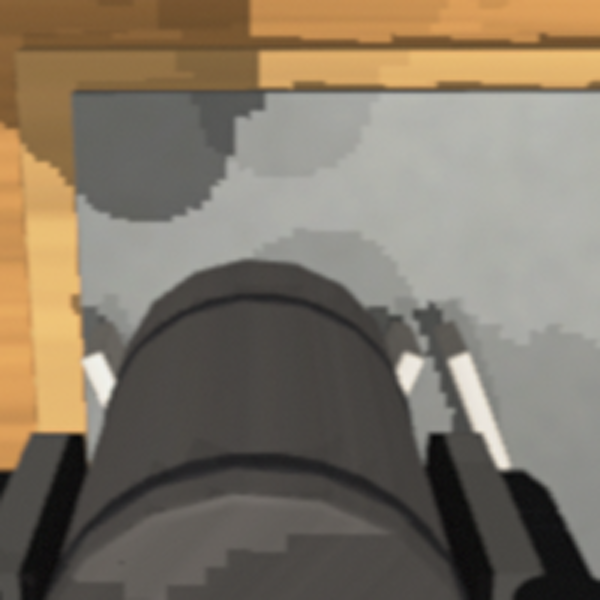

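View pics/w4b.png

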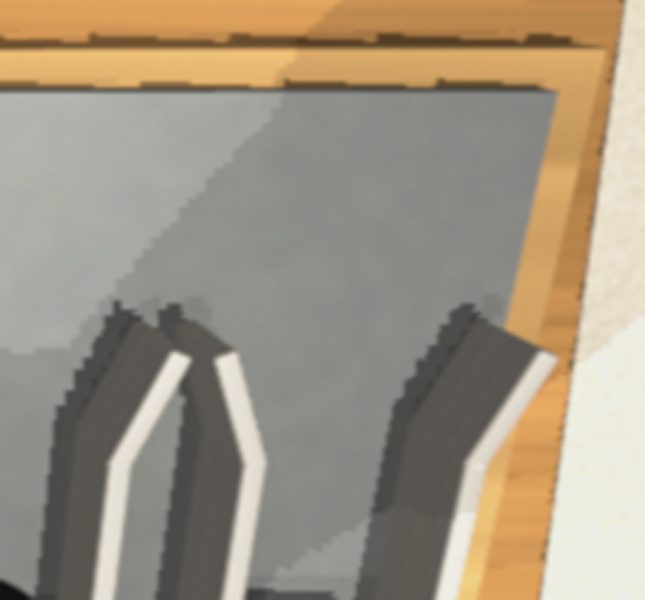

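```bash
python3 - <<'E'
import pickle
from h import *
c=pickle.load(open('wrist4.pkl','rb'))
P=lambda x,y,z,x0: ray(c,(x+.5)/3-.5+x0,(y+.5)/3-.5+150,z)*1000
q=[P(*a)[:2].round(1) for a in [(93,356,.039,225),(412,356,.039,225),(459,356,.039,225),(180,354,.039,425),(226,354,.039,425),(545,354,.039,425)]]
print(*q,'mids',(q[0]+q[1])/2,(q[2]+q[3])/2,(q[4]+q[5])/2)
print('sheet',P(74,92,.016,225),P(556,92,.016,425),'board',P(15,50,.01,225),P(605,47,.01,425))
# foot bottom rim
print('foot rim', P(255,262,.10,225), P(255,262,.124,225))
E
```

```text
[ 461.7 -281.2] [ 461.7 -203.3] [ 461.8 -191.9] [ 461.3 -113.6] [ 461.3 -102.3] [461.4 -24.6] mids [ 461.7  -242.25] [ 461.55 -152.75] [461.35 -63.45]
sheet [ 400.62361328 -286.47691889   16.        ] [400.88736514 -18.51183764  16.        ] board [ 390.98073336 -301.70379904   10.        ] [390.54124192  -4.16045988  10.        ]
foot rim [ 419.49569145 -241.50657213  100.        ] [ 412.3127377  -241.45625985  124.        ]
```

Call:
{"api": "send_rows", "payload": {
  "plan": [
    [8,-1,0,0,0,0],
    [22,-1.2,0,0,0,0],
    [38,-1.2,0,0,0,0],
    [54,-1.2,0,0,0,0],
    [70,-1.2,0,0,0,0],
    [84,-1.2,0,0,0,0],
    [94,-1.2,0,0,0,0],
    [100,-1.2,0,0,0,0],
    [103,-1.2,0,0,0,0],
    [103,-1.2,0,0,0,0]
  ]
}}

```text
clock: 9.55
tcp_pos: [0.4353, -0.242, 0.0574]
orientation: [0.707, 0.0, 0.707, -0.0]
wrist_force: [-0.0, 0.7, -4.4]
finger_gap: 0.045
```

```bash
python3 - <<'E'
from h import *
import pickle
c=cam('wrist'); cv2.imwrite('pics/wrist5.png',c['frame']);pickle.dump(c,open('wrist5.pkl','wb'))
s,r=tool();print(s['tcp_pos'],s['wrist_force'],s['ft_torque'],s['finger_gap'],s['clock']); 
E
```

```text
[ 0.43535177 -0.24205977  0.05757161] [ 0.42415057  0.12175441 -6.10861453] [-0.01401247  0.02580152 -0.00637596] 0.04490743840246924 9.6
```

View pics/wrist5.png

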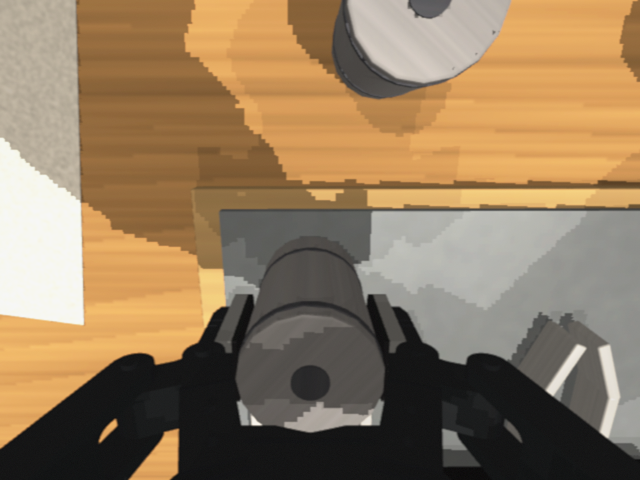

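The foot hangs about 5 mm above the sheet, and nothing is in the way. I'll lower it slowly until it touches.

Call:
{"api": "send_rows", "payload": {
  "plan": [
    [0.5,0,0,0,0,0],
    [1,0,0,0,0,0],
    [1.5,0,0,0,0,0],
    [2,0,0,0,0,0],
    [2.5,0,0,0,0,0],
    [3,0,0,0,0,0],
    [3.5,0,0,0,0,0],
    [4,0,0,0,0,0],
    [4.5,0,0,0,0,0],
    [5,0,0,0,0,0]
  ]
}}

```text
clock: 10.85
tcp_pos: [0.4351, -0.2419, 0.0524]
orientation: [0.707, 0.0, 0.707, -0.0]
wrist_force: [-1.4, 0.2, 0.1]
finger_gap: 0.0454
```

Call:
{"api": "send_rows", "payload": {
  "plan": [
    [0.2,0,0,0,0,0],
    [0.4,0,0,0,0,0],
    [0.6,0,0,0,0,0],
    [0.8,0,0,0,0,0],
    [1,0,0,0,0,0],
    [1,0,0,0,0,0],
    [1,0,0,0,0,0],
    [1,0,0,0,0,0],
    [1,0,0,0,0,0],
    [1,0,0,0,0,0]
  ]
}}

```text
clock: 12.1
tcp_pos: [0.4352, -0.2419, 0.0524]
orientation: [0.707, -0.0, 0.707, -0.0]
wrist_force: [-3.4, 2.6, 9.3]
finger_gap: 0.0451
```

```bash
cat >> h.py <<'E'
def stat(n=6):
    W=[]
    for i in range(n):
        cam('wrist'); s=get_state(); W.append(np.r_[s['wrist_force'],s['ft_torque']])
    W=np.array(W); print('F',W.mean(0).round(2),'sd',W.std(0)[:3].round(2),'tcp',s['tcp_pos'].round(4),'gap',round(s['finger_gap'],4),'t',s['clock'])
    _,r=tool(); print('axis x',r.as_matrix()[:,0].round(4),'y',r.as_matrix()[:,1].round(4))
E
python3 - <<'E'
from h import *
stat()
E
```

```text
F [-3.72  2.97  8.89  0.58  0.74 -0.01] sd [0.45 0.22 0.52] tcp [ 0.4352 -0.2419  0.0524] gap 0.0449 t 12.4
axis x [ 6.e-04 -4.e-04 -1.e+00] y [ 0.e+00  1.e+00 -4.e-04]
```

Call:
{"api": "send_rows", "payload": {
  "plan": [
    [-0.9,0,0,0,0,0],
    [-0.9,0,2,0,0,0],
    [-0.9,0,6,0,0,0],
    [-0.9,0,12,0,0,0],
    [-0.9,0,18,0,0,0],
    [-0.9,0,24,0,0,0],
    [-0.9,0,30,0,0,0],
    [-0.9,0,35,0,0,0],
    [-0.9,0,38,0,0,0],
    [-0.9,0,40,0,0,0]
  ]
}}

```text
clock: 13.65
tcp_pos: [0.475, -0.2423, 0.0524]
orientation: [0.707, -0.0, 0.707, -0.0]
wrist_force: [-5.0, -0.3, 6.0]
finger_gap: 0.0453
```

```bash
python3 - <<'E'
from h import *
stat(4)
c=cam('scene'); cv2.imwrite('pics/scene6.png',cv2.resize(c['frame'][220:480,60:440],None,fx=2,fy=2,interpolation=cv2.INTER_CUBIC))
c=cam('top'); cv2.imwrite('pics/top6.png',cv2.resize(c['frame'][145:345,345:525],None,fx=3,fy=3,interpolation=cv2.INTER_CUBIC))
E
```

```text
F [-4.23  0.03  5.22 -0.08  0.86 -0.04] sd [0.25 0.22 0.37] tcp [ 0.4753 -0.2423  0.0524] gap 0.0451 t 13.85
axis x [ 0.e+00 -7.e-04 -1.e+00] y [ 3.e-04  1.e+00 -7.e-04]
```

View pics/scene6.png

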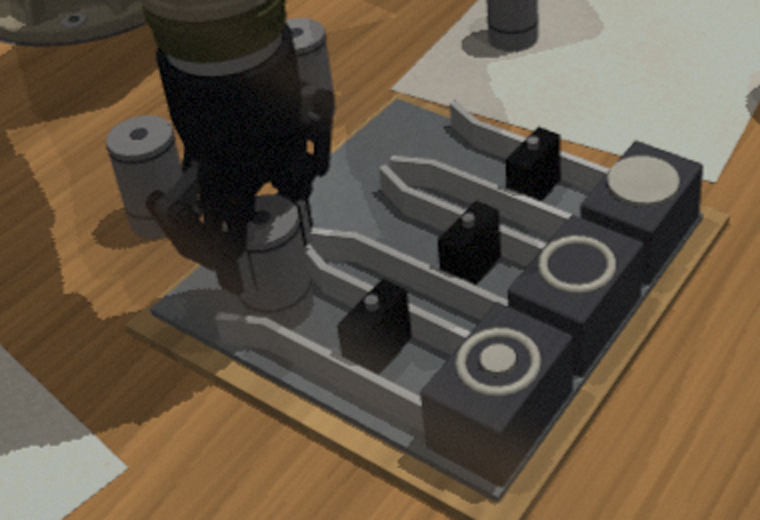

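The foot is entering the lead-in of the dot lane, with its base at about (275,295) in the crop. The lateral force is near zero. Next I'll move on towards the stop.

Call:
{"api": "send_rows", "payload": {
  "plan": [
    [-0.5,0,3,0,0,0],
    [-0.5,0,7,0,0,0],
    [-0.5,0,11,0,0,0],
    [-0.5,0,15,0,0,0],
    [-0.5,0,19,0,0,0],
    [-0.5,0,23,0,0,0],
    [-0.5,0,27,0,0,0],
    [-0.5,0,31,0,0,0],
    [-0.5,0,34,0,0,0],
    [-0.5,0,36,0,0,0]
  ]
}}

```text
clock: 15.2
tcp_pos: [0.5114, -0.2418, 0.0525]
orientation: [0.707, 0.0, 0.707, 0.0]
wrist_force: [-1.4, 0.9, -3.6]
finger_gap: 0.045
```

```bash
python3 - <<'E'
from h import *
stat(4)
E
```

```text
F [ 0.04  0.2  -5.07 -0.01 -0.01  0.02] sd [0.15 0.29 0.38] tcp [ 0.5112 -0.2418  0.0525] gap 0.0454 t 15.4
axis x [ 2.e-04  3.e-04 -1.e+00] y [1.e-04 1.e+00 3.e-04]
```

There's no side force. The foot just skims the floor, with the arm carrying its weight. I'll go on into the stop.

Call:
{"api": "send_rows", "payload": {
  "plan": [
    [0.1,0,2,0,0,0],
    [0.1,0,5,0,0,0],
    [0.1,0,8,0,0,0],
    [0.1,0,11,0,0,0],
    [0.1,0,14,0,0,0],
    [0.1,0,17,0,0,0],
    [0.1,0,20,0,0,0],
    [0.1,0,23,0,0,0],
    [0.1,0,26,0,0,0],
    [0.1,0,28,0,0,0]
  ]
}}

```text
clock: 16.65
tcp_pos: [0.5368, -0.2418, 0.0526]
orientation: [0.705, 0.0, 0.709, -0.0]
wrist_force: [-8.0, 0.6, 0.6]
finger_gap: 0.0448
```

```bash
python3 - <<'E'
from h import *
stat(4)
c=cam('top'); cv2.imwrite('pics/top7.png',cv2.resize(c['frame'][145:345,345:525],None,fx=3,fy=3,interpolation=cv2.INTER_CUBIC))
c=cam('scene'); cv2.imwrite('pics/scene7.png',cv2.resize(c['frame'][220:480,60:440],None,fx=2,fy=2,interpolation=cv2.INTER_CUBIC))
E
```

```text
F [-6.92 -0.36  0.12 -0.1   1.34 -0.01] sd [0.29 0.83 0.54] tcp [ 0.537  -0.2418  0.0525] gap 0.0452 t 16.85
axis x [-0.0041  0.     -1.    ] y [9.e-04 1.e+00 0.e+00]
```

View pics/scene7.png

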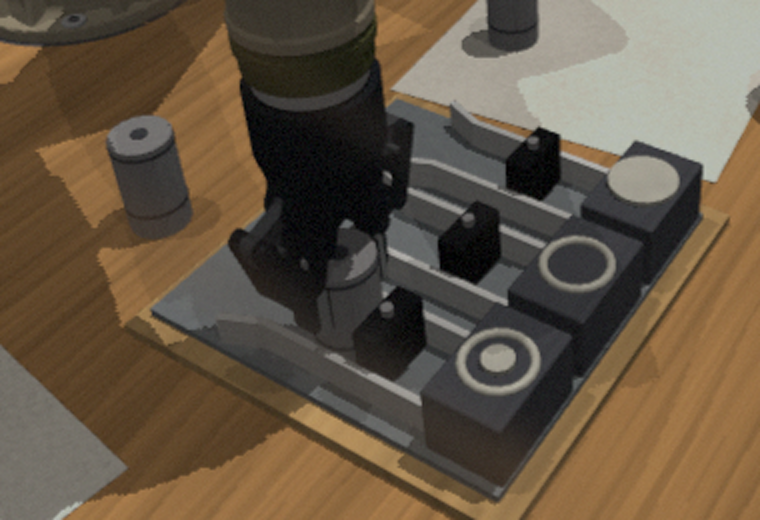

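The stop is moving with about 7 N on it. I'll continue to just short of home.

Call:
{"api": "send_rows", "payload": {
  "plan": [
    [0,0,3,0,0,0],
    [0,0,6,0,0,0],
    [0,0,9,0,0,0],
    [0,0,12,0,0,0],
    [0,0,15,0,0,0],
    [0,0,18,0,0,0],
    [0,0,21,0,0,0],
    [0,0,24,0,0,0],
    [0,0,27,0,0,0],
    [0,0,30,0,0,0]
  ]
}}

```text
clock: 18.2
tcp_pos: [0.5664, -0.2418, 0.0526]
orientation: [0.705, 0.0, 0.709, -0.0]
wrist_force: [-8.0, 0.3, 0.8]
finger_gap: 0.0453
```

```bash
python3 - <<'E'
from h import *
stat(4)
E
```

```text
F [-7.22 -0.32  0.73 -0.06  1.46 -0.03] sd [0.15 0.11 0.19] tcp [ 0.5669 -0.2418  0.0526] gap 0.0452 t 18.4
axis x [-4.3e-03  1.0e-04 -1.0e+00] y [9.e-04 1.e+00 1.e-04]
```

Call:
{"api": "send_rows", "payload": {
  "plan": [
    [0,0,0.5,0,0,0],
    [0,0,1,0,0,0],
    [0,0,1.5,0,0,0],
    [0,0,2,0,0,0],
    [0,0,2.5,0,0,0],
    [0,0,3,0,0,0],
    [0,0,3.5,0,0,0],
    [0,0,4,0,0,0],
    [0,0,4.5,0,0,0],
    [0,0,5,0,0,0]
  ]
}}

```text
clock: 19.65
tcp_pos: [0.5715, -0.2417, 0.0526]
orientation: [0.705, 0.0, 0.709, -0.0]
wrist_force: [-8.4, 0.1, 1.6]
finger_gap: 0.0456
```

Call:
{"api": "send_rows", "payload": {
  "plan": [
    [0,0,0.3,0,0,0],
    [0,0,0.6,0,0,0],
    [0,0,0.9,0,0,0],
    [0,0,1.2,0,0,0],
    [0,0,1.5,0,0,0],
    [0,0,1.5,0,0,0],
    [0,0,1.5,0,0,0],
    [0,0,1.5,0,0,0],
    [0,0,1.5,0,0,0],
    [0,0,1.5,0,0,0]
  ]
}}

```text
clock: 20.9
tcp_pos: [0.5731, -0.2418, 0.0526]
orientation: [0.705, 0.0, 0.709, -0.0]
wrist_force: [-8.8, -0.7, 3.0]
finger_gap: 0.0452
```

```bash
python3 - <<'E'
from h import *
stat(4)
E
```

```text
F [-7.45  0.18  1.49 -0.06  1.6  -0.05] sd [0.34 0.31 0.41] tcp [ 0.573  -0.2417  0.0526] gap 0.0448 t 21.1
axis x [-5.e-03  2.e-04 -1.e+00] y [1.e-03 1.e+00 2.e-04]
```

Still sliding at about 7.5 N. I'll keep nudging.

Call:
{"api": "send_rows", "payload": {
  "plan": [
    [0,0,0.3,0,0,0],
    [0,0,0.6,0,0,0],
    [0,0,0.9,0,0,0],
    [0,0,1.2,0,0,0],
    [0,0,1.5,0,0,0],
    [0,0,1.5,0,0,0],
    [0,0,1.5,0,0,0],
    [0,0,1.5,0,0,0],
    [0,0,1.5,0,0,0],
    [0,0,1.5,0,0,0]
  ]
}}

```text
clock: 22.35
tcp_pos: [0.5739, -0.2417, 0.0526]
orientation: [0.705, 0.0, 0.709, -0.0]
wrist_force: [-9.7, -0.3, 2.3]
finger_gap: 0.0449
```

```bash
python3 - <<'E'
from h import *
stat(4)
E
```

```text
F [-9.93 -0.04  3.16 -0.07  1.95  0.  ] sd [0.38 0.27 0.27] tcp [ 0.5739 -0.2417  0.0526] gap 0.0454 t 22.55
axis x [-6.1e-03  2.0e-04 -1.0e+00] y [1.2e-03 1.0e+00 2.0e-04]
```

Call:
{"api": "send_rows", "payload": {
  "plan": [
    [0,0,0.3,0,0,0],
    [0,0,0.6,0,0,0],
    [0,0,0.9,0,0,0],
    [0,0,1.2,0,0,0],
    [0,0,1.5,0,0,0],
    [0,0,1.5,0,0,0],
    [0,0,1.5,0,0,0],
    [0,0,1.5,0,0,0],
    [0,0,1.5,0,0,0],
    [0,0,1.5,0,0,0]
  ]
}}

```text
clock: 23.8
tcp_pos: [0.574, -0.2417, 0.0526]
orientation: [0.704, 0.001, 0.71, -0.001]
wrist_force: [-13.7, -0.8, 5.9]
finger_gap: 0.0445
```

```bash
python3 - <<'E'
from h import *
stat(4)
c=cam('top'); cv2.imwrite('pics/top8.png',cv2.resize(c['frame'][145:345,345:525],None,fx=3,fy=3,interpolation=cv2.INTER_CUBIC))
c=cam('scene'); cv2.imwrite('pics/scene8.png',cv2.resize(c['frame'][220:480,60:440],None,fx=2,fy=2,interpolation=cv2.INTER_CUBIC))
E
```

```text
F [-1.397e+01 -7.000e-01  6.050e+00 -1.400e-01  2.730e+00  1.000e-02] sd [0.2  0.42 0.37] tcp [ 0.574  -0.2417  0.0526] gap 0.0451 t 24.0
axis x [-8.7e-03  1.0e-04 -1.0e+00] y [1.6e-03 1.0e+00 1.0e-04]
```

View pics/scene8.png

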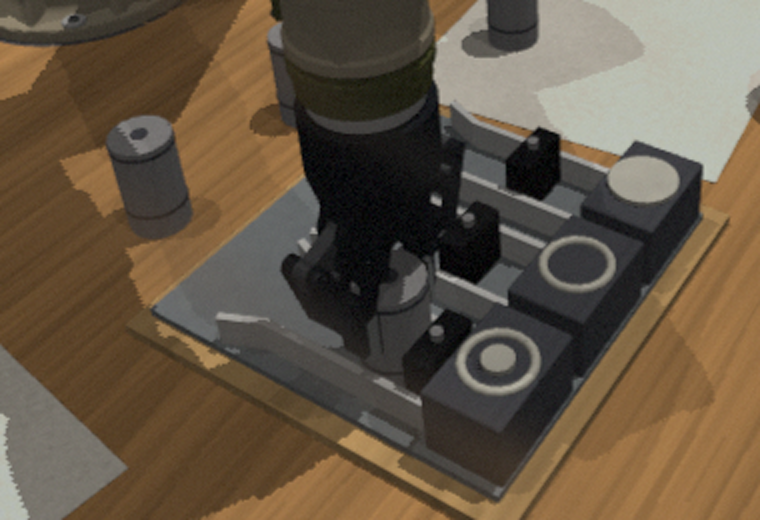

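The foot is home: TCP advance has stalled at x = 0.574 while the force rose to 14 N. Next I'll relax the push, then open the fingers.

Call:
{"api": "send_rows", "payload": {
  "plan": [
    [0,0,-0.5,0,0,0],
    [0,0,-1,0,0,0],
    [0,0,-1.5,0,0,0],
    [0,0,-2,0,0,0],
    [0,0,-2.5,0,0,0],
    [0,0,-3,0,0,0],
    [0,0,-3.5,0,0,0],
    [0,0,-3.7,0,0,0],
    [0,0,-3.7,0,0,0],
    [0,0,-3.7,0,0,0]
  ]
}}

```text
clock: 25.35
tcp_pos: [0.5738, -0.2418, 0.0525]
orientation: [0.706, 0.0, 0.708, -0.0]
wrist_force: [-5.9, -0.3, -0.7]
finger_gap: 0.0453
```

```bash
python3 - <<'E'
from h import *
stat(4)
E
```

```text
F [-5.32 -0.36  0.   -0.02  1.14 -0.02] sd [0.14 0.46 0.46] tcp [ 0.5738 -0.2418  0.0525] gap 0.0451 t 25.55
axis x [-2.1e-03  2.0e-04 -1.0e+00] y [4.e-04 1.e+00 2.e-04]
```

Call:
{"api": "send_rows", "payload": {
  "plan": [
    [0,0,-0.5,0,0,0],
    [0,0,-1,0,0,0],
    [0,0,-1.3,0,0,0],
    [0,0,-1.3,0,0,0],
    [0,0,-1.3,0,0,0],
    [0,0,-1.3,0,0,0],
    [0,0,-1.3,0,0,0],
    [0,0,-1.3,0,0,0],
    [0,0,-1.3,0,0,0],
    [0,0,-1.3,0,0,0]
  ],
  "newtons": 20
}}

```text
clock: 26.8
tcp_pos: [0.5737, -0.242, 0.0525]
orientation: [0.707, 0.0, 0.707, -0.0]
wrist_force: [-0.8, 1.2, -4.1]
finger_gap: 0.0453
```

Call:
{"api": "send_rows", "payload": {
  "plan": [
    [0,0,0,0,0,0],
    [0,0,0,0,0,0],
    [0,0,0,0,0,0],
    [0,0,0,0,0,0],
    [0,0,0,0,0,0],
    [0,0,0,0,0,0],
    [0,0,0,0,0,0],
    [0,0,0,0,0,0],
    [0,0,0,0,0,0],
    [0,0,0,0,0,0]
  ],
  "claw": 66
}}

```text
clock: 28.05
tcp_pos: [0.5736, -0.2419, 0.0525]
orientation: [0.707, 0.0, 0.707, -0.0]
wrist_force: [-0.1, -0.6, -1.4]
finger_gap: 0.066
```

```bash
python3 - <<'E'
from h import *
stat(4)
c=cam('wrist'); cv2.imwrite('pics/wrist9.png',c['frame'])
E
```

```text
F [-0.2   0.35 -0.04  0.02  0.    0.02] sd [0.55 0.19 0.52] tcp [ 0.5736 -0.2419  0.0525] gap 0.0662 t 28.25
axis x [-0.e+00  1.e-04 -1.e+00] y [2.e-04 1.e+00 1.e-04]
```

View pics/wrist9.png

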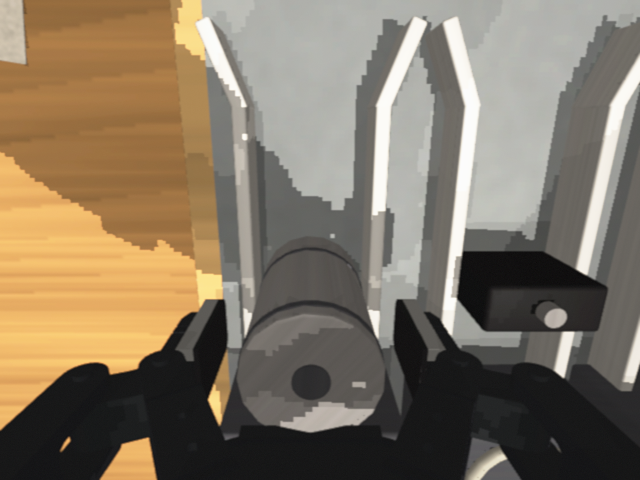

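The fingers are clear on both sides of the foot, whose mark is at (311,382). I'll retreat straight up, then back.

Call:
{"api": "send_rows", "payload": {
  "plan": [
    [-4,0,0,0,0,0],
    [-12,0,0,0,0,0],
    [-25,0,0,0,0,0],
    [-40,0,0,0,0,0],
    [-58,0,0,0,0,0],
    [-78,0,0,0,0,0],
    [-100,0,0,0,0,0],
    [-115,0,-20,0,0,0],
    [-125,0,-55,0,0,0],
    [-130,0,-70,0,0,0]
  ]
}}

```text
clock: 29.55
tcp_pos: [0.5027, -0.242, 0.1844]
orientation: [0.708, -0.0, 0.707, -0.001]
wrist_force: [0.7, 1.1, -0.5]
finger_gap: 0.0658
```

Call:
{"api": "send_rows", "payload": {
  "plan": [
    [0,5,-10,0,0,0],
    [0,25,-20,0,0,0],
    [0,60,-25,0,0,0],
    [0,100,-30,0,0,0],
    [0,150,-30,0,0,0],
    [0,200,-30,0,0,0],
    [0,240,-30,0,0,0],
    [0,250,-30,0,0,0],
    [0,250,-30,0,0,0],
    [0,250,-30,0,0,0]
  ]
}}

```text
clock: 30.8
tcp_pos: [0.4739, 0.0072, 0.1825]
orientation: [0.707, 0.0, 0.707, -0.001]
wrist_force: [-0.3, -0.1, 0.4]
finger_gap: 0.0659
```

```bash
python3 - <<'E'
from h import *
stat(2)
c=cam('scene'); cv2.imwrite('pics/scene10.png',cv2.resize(c['frame'][220:480,60:440],None,fx=2,fy=2,interpolation=cv2.INTER_CUBIC))
c=cam('top'); cv2.imwrite('pics/top10.png',cv2.resize(c['frame'][145:305,345:505],None,fx=3.75,fy=3.75,interpolation=cv2.INTER_CUBIC))
cv2.imwrite('pics/top10f.png',c['frame'])
# predicted outlines
x0,y0=541.3,-242.2
pr=lambda p: (proj(c,np.array(p)/1000)-[345,145]+.5)*3.75-.5
print('foot top centre if home',pr([[x0+32,y0,96]]),'face top edge home',pr([[x0+55,y0,62],[x0+75,y0,62]]))
E
```

```text
F [-0.23  0.46  0.3   0.03  0.02  0.01] sd [0.27 0.84 0.18] tcp [0.4738 0.007  0.1825] gap 0.0661 t 30.9
axis x [-0.e+00 -1.e-04 -1.e+00] y [ 1.9e-03  1.0e+00 -1.0e-04]
foot top centre if home [[504.06349706 225.47628073]] face top edge home [[485.52762044 194.05990375]
 [485.1191925  157.72289086]]
```

View pics/top10.png

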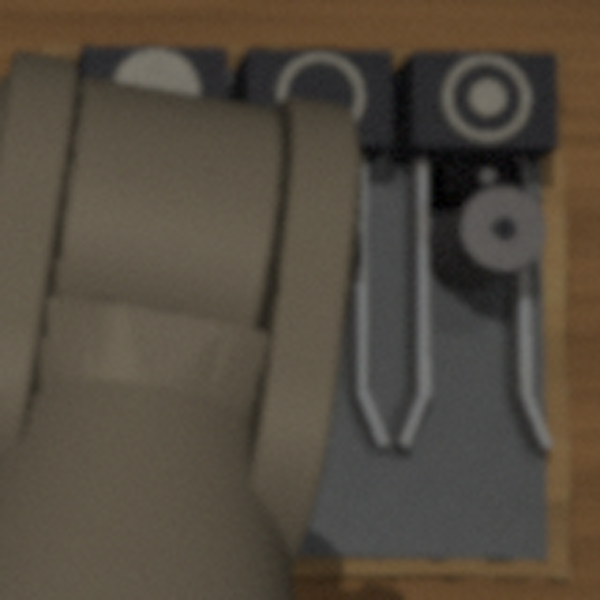

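View pics/scene10.png

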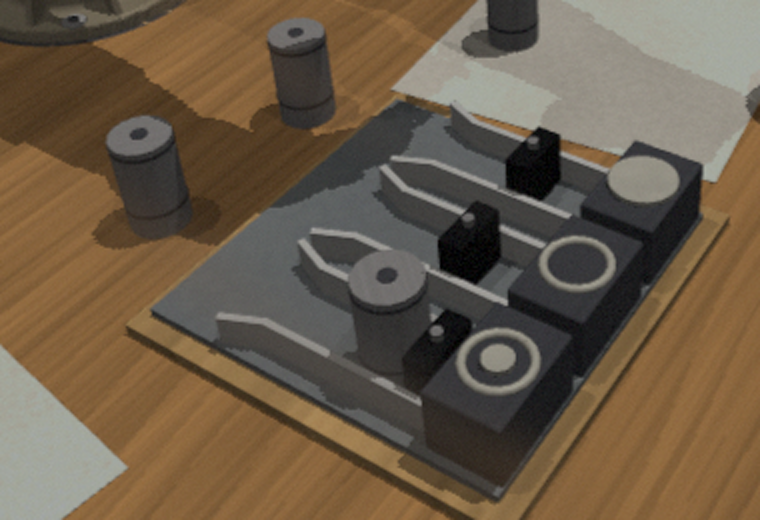

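View pics/top10f.png

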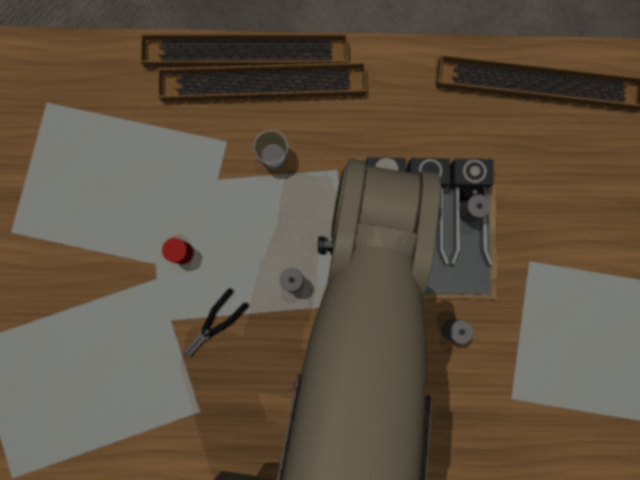

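In the top crop the foot's mark is at (504,228), against a predicted home position of (504,225.5). It stands upright against the stop. The other two stops, jar, candle and pliers look unmoved, so I'm handing in.

```bash
python3 - <<'E'
from workcell import job
print(job.hand_in())
E
```

```text
the job is handed in; nothing more can be done
None
```

I took the farthest of the four look-alikes and lifted it. The lift force averaged 5.15 N, about 525 g, so it is **filled**. I set it down on the front of the ring-with-dot lane, slid it home and let go. Then I handed the job in at about 31 s; no verdict comes back.

- **Stop home:** the block slid at about 7 N. At TCP x = 0.574 m (expected about 0.573 m) it held still while the force rose to 14 N. That was the highest push I read, against the 30 N limit.
- **After release:** the wrist force was near zero. The foot stood upright in the lane against its stop, and the image put it about 1.3 mm short of the predicted home position. That is within the camera calibration error.
- **Everything else:** the other two stop blocks, the jar, candle and pliers looked unmoved in the last pictures.
- **Set-down force:** I pressed about 1 mm too far when setting the foot down, which put about 14 N on the floor sheet (limit 60 N). I eased that off before sliding.

No check failed.

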